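# Load the vial carrier into the roll-top analyser

## Robot

A 6-joint arm with a two-finger parallel gripper is mounted at the origin on the work surface. World frame = base frame: x ahead of the robot, y to its left, z up, the work surface at z = 0. Lengths are in mm, angles in rad, forces in N, time in s.
With the tool pointing down it reaches from about 150 to 775 mm from the base axis. Payload 6.1 kg.
Tool frame: the origin (TCP) lies on the mounting face of the last link; the fingertips stand 173 mm ahead of it and the grasp point (between the pads) lies 155 mm ahead of it; z points along the fingers, y is the line along which they close (so a half turn about z gives the same grasp; the last joint's range is limited). The gripper opens to 85 mm and grips with 20 to 120 N. Pads are 22 mm wide; open, the fingers measure 114 mm over their backs; the gripper's body (76 mm by 85 mm) begins 54 mm behind the grasp point. The pads swing forward as they close: fully open they stand 13 mm farther back than shut.
Start: joints at [1.202, 0.126, -0.04, 1.405, 0, 1.571], TCP at [189.253, 489.686, 404.695] pointing down, gripper open.
Joint ranges: [-2.72, 2.72], [-0.95, 1.95], [-1.27, 1.35], [-1.78, 2.02], [-1.46, 1.47], [-3.14, 3.14]. Speed limits (rad/s): [2.39, 2.39, 3.01, 3.14, 3.14, 3.14].

## Interface

Orientations are given as [roll, pitch, yaw] about the fixed x, y, z axes, in that order (R = Rz(yaw) Ry(pitch) Rx(roll)).
In Python, from plant import env gives the robot as it stands.
- The arm moves only by the shell command python3 -m jog 'ROWS'. ROWS is JSON, a list of rows, each a list of 5 numbers: the shift along the tool's x, y, z in cm, then the turn about the tool's z in rad, then the closure in counts, from 0 (fully open) to 255 (shut). A call has 1 to 5 rows; each row is the pose to reach, as a shift and turn from the pose commanded when the call began, along the tool's axes at that moment; what a row does not reach only later rows make up. A row lasts 1/8 s, in which the tool goes at most 62.5 mm and 10.7 degrees, less where a joint would pass 70% of its speed; a pose out of reach is approached as far as the arm can. A call with a gripper value outside its range is refused whole. The fingers move at their own pace and stop on an object; the grip force is fixed at half the most. Time passes only in rows, so rows that repeat a pose let the fingers close. It gives the time, the measured TCP pose, the force, the opening and the grip force at its end, in the units of the state.
- env.state(): the state, without advancing time (a new reading comes with each control period).
- env.snapshot(name): name is "scene" or "top"; returns a dict with "image" (400x640x3 uint8, red, green, blue), "fx", "fy", "cx", "cy" (pixels), "view" (4x4, takes a point from world to camera coordinates). Camera axes: x right, y down, z forward; pixel columns grow to the right and rows downward; lengths in mm; the calibration is good to about 2 mm. A picture is of the moment at which its call begins. There is no depth.
- env.close_job(): hands the job in; it is judged then, once.
The state is a dict: "clock": time; "qpos": joint angles; "qvel": joint speeds; "effort": joint torques, N m; "tool_pos": TCP position; "orientation": TCP orientation; "force": force on the tool from outside, world axes, zero at the start; "wrist_torque": the same for the moment, N m; "width": opening from 0.0 (shut) to 1.0 (fully open); "grip_force": force on a finger pad.
Only numpy, scipy, OpenCV 4.12 (cv2) and the standard library are available. Lean on these libraries where they do the work, as an engineer would, in place of code of your own. Each camera call takes 0.05 s, during which the arm holds its last target. There are 200 camera calls.

## Task

Raise the analyser's grey roll-top shutter by its blue bar all the way until it stays open by itself. Then slide the blue vial carrier by its yellow handle from the loading shelf up over the step onto the dark stage, keeping it low and near level so that it neither rams the step nor spills its vials, and press it gently fully home so that the green pad inside is pushed in as far as it goes. Let go with the carrier flat on the stage and the vials upright in it, and leave the beaker, the tip box and the cuvette rack where they are.

Things in the scene. Friction and masses are not known exactly. Their poses are not given: they have to be found in the camera images.
- analyser: White and blue analyser, fixed, 430 long x 250 wide. Origin: on the table under the middle of its front (yellow line); +x points into the machine, the way the carrier slides; z up. Dark level stage 60 mm above the origin, beginning at x = 0 with a square step; guide rails on it (12 high, x 21 to 165 mm) have inner faces at y = +-52.5 mm. Curved tracks at y = +-115 mm.
- shutter (a joint): Roll-top shutter angle (rad): 0 closed, 1.5 fully open against its stop; grows as the bar goes up and back. Axis level along the analyser's y, at its x = 140, z = 70 mm; slats at radius 140 mm, 0.3 kg. Let go low down it slides shut; beyond about 1.0 it stays or opens on by itself.
- shutter_bar (a point): Middle of the blue bar: round, 12 mm thick, 100 mm long, parallel to the analyser's y, 45 mm out from the slats on a post at each end. At shutter angle q it is at x = 140 - 185 cos(0.349+q), y = 0, z = 70 + 185 sin(0.349+q) mm in the analyser frame.
- pad (a joint): Green pad (60 wide, 4 to 28 mm above the stage) deep on the stage. Travel in m: 0 out, 0.012 fully in against a rigid stop. About 3 N of friction resists; it stays where it is left. The stop is adjustable and its place is not reported: fully in, the pad's face is anywhere from analyser x = 160 to 184 mm.
- shelf: Aluminium loading shelf, fixed, 270 long x 170 wide, in line with the analyser. Origin: on its top surface, middle of the edge next to the analyser; +x points to the analyser. Its top is 4 to 9 mm lower than the stage; a gap of 4 to 12 mm separates it from the step.
- carrier: Blue carrier, 160 long (x) x 90 wide (y), flat square-edged underside; 0.25 to 0.45 kg without vials. Origin: centre of the underside; +x to its nose, which goes in first. Fully home its nose has the pad fully in. Four pockets, walls 20 mm above the underside, in its front half (x = -5 to 79 mm).
- carrier_nose (a point): Middle of the lower front edge of the carrier (x = 80 mm, underside).
- carrier_grip (a point): Grasp point on the yellow handle: upright plate 14 mm thick (carrier x), 60 mm wide (y), top 60 mm above the underside, 60 mm behind the carrier's origin; this point is 42 mm above the underside. Vials stand 64 mm or more ahead of it.
- vial_a: Amber vial with white cap, 25 mm diameter, 44 mm tall, 40 g, standing loose in a rear pocket (left) of the carrier on its base plate; origin at its underside.
- vial_b: As vial_a, rear pocket (right).
- vial_c: Amber vial with red cap, same size, front pocket (left).
- beaker: Glass beaker, 68 mm diameter, 85 mm tall; bystander. Origin at its underside.
- tipbox: Orange tip box with clear lid, 122 x 82 x 57 mm; bystander. Origin at its underside.
- cuvette_rack: Steel rack with black cuvettes, 110 x 50 x 50 mm; bystander. Origin at its underside.
Not all that is in view belongs to the job. There is more than one size of the carrier; the one meant has the size given above.

How it is judged:
By the outcome, as a careful person would: the job done as asked, in the order asked, and still so for the second after the job is handed in, with the robot touching nothing.
It also fails if it takes over 64 s, if anything falls off the work surface, if the arm or the gripper's body presses on something with over 40 N, if the wrist force passes 120 N, or if a joint passes its speed limit or range.

## Working session

There is one attempt and no reset: what is moved stays moved. The work goes in short steps, Python scripts to look and compute and a shell command to move; the robot and the scene stay as the last step left them, time stands still between calls to the robot, and variables do not carry over. Pictures are saved under pics/ and viewed, at most 10 in all, crops included, and the job is handed in when it is done.

```bash
mkdir -p pics; ls
python3 - <<'E'
from plant import env
import cv2,numpy as np
for n in("scene","top"):
    s=env.snapshot(n); cv2.imwrite(f"pics/{n}0.png",s["image"][:,:,::-1]); print(n,s["fx"],s["fy"],s["cx"],s["cy"]);print(np.round(s["view"],4).tolist())
print(env.state())
E
```

```text
pics
scene 480.77613798243345 480.77613798243345 318.5835243556714 206.21883311171626
[[0.468, 0.8837, -0.0108, -188.5543], [0.5595, -0.3057, -0.7704, -231.1616], [-0.6841, 0.3545, -0.6374, 1482.1818], [0.0, 0.0, 0.0, 1.0]]
top 458.61749616304223 458.61749616304223 321.1756136792839 198.0172452241733
[[-0.1044, -0.9945, -0.0005, -36.2412], [-0.972, 0.1021, -0.2116, 546.1614], [0.2105, -0.0216, -0.9773, 899.741], [0.0, 0.0, 0.0, 1.0]]
{'clock': 0.1, 'qpos': array([ 1.20201289e+00,  1.26308752e-01, -4.05066476e-02,  1.40539855e+00,
        7.05695780e-06,  1.57080311e+00]), 'qvel': array([-0.00014993, -0.00025709,  0.00308085,  0.00039414, -0.00056848,
        0.00171998]), 'effort': array([ 2.10162034e-03, -4.36899769e+01,  3.53607595e+01,  1.35948812e-02,
        1.11024733e-04,  8.51927467e-06]), 'tool_pos': array([189.20722131, 489.58771893, 404.01206608]), 'orientation': array([-3.14017503e+00, -7.04733548e-06,  2.77280243e+00]), 'force': array([ 0.15956841, -0.48727914,  0.4258607 ]), 'wrist_torque': array([0.03608625, 0.0699711 , 0.03505008]), 'grip_force': 0.0, 'width': 1.0001516420696899}
```

View pics/scene0.png

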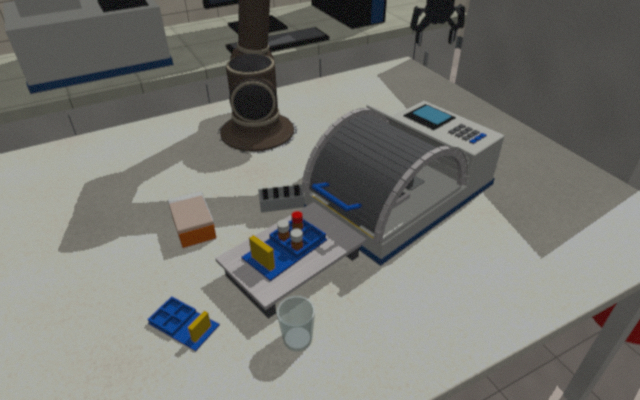

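View pics/top0.png

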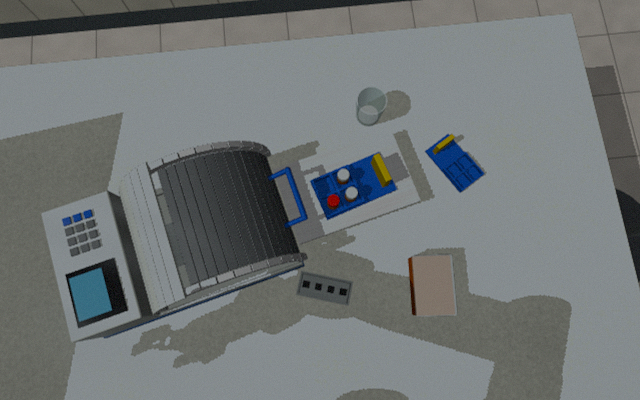

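Two blue carriers are in view: one on the shelf with three vials (top ~355,186, scene ~287,247), and one on the table that is empty and looks smaller (top ~455,163, scene ~183,322). The shelf one fits: it has the vials, it is in line with the analyser, and it looks like the 160 mm one. I'll check its size in enlarged crops.

```bash
cat > h.py <<'E'
import numpy as np,cv2
from plant import env
def ray(s,u,v):
    V=np.array(s["view"]);R=V[:3,:3];c=-R.T@V[:3,3]
    d=R.T@np.array([(u-s["cx"])/s["fx"],(v-s["cy"])/s["fy"],1.]);return c,d/np.linalg.norm(d)
def plane(s,uv,z):
    c,d=ray(s,*uv);return c+d*(z-c[2])/d[2]
def tri(s1,p1,s2,p2):
    c1,d1=ray(s1,*p1);c2,d2=ray(s2,*p2)
    t=np.linalg.lstsq(np.c_[d1,-d2],c2-c1,rcond=None)[0]
    a,b=c1+d1*t[0],c2+d2*t[1];return (a+b)/2,np.linalg.norm(a-b)
def crop(s,x0,y0,x1,y1,k,name):
    im=cv2.resize(s["image"][y0:y1,x0:x1,::-1],None,fx=k,fy=k,interpolation=cv2.INTER_CUBIC)
    cv2.imwrite(name,im)
def blobs(s,col,amin=25):
    h=cv2.cvtColor(s["image"],cv2.COLOR_RGB2HSV)
    r={"blue":((100,150,60),(125,255,255)),"yellow":((20,150,80),(32,255,255))}[col]
    m=cv2.inRange(h,*map(np.array,r));n,l,st,ce=cv2.connectedComponentsWithStats(m)
    out=[]
    for i in range(1,n):
        if st[i,4]>=amin:
            pts=np.argwhere(l==i)[:,::-1].astype(np.float32)
            out.append((st[i,4],ce[i].round(1),cv2.boxPoints(cv2.minAreaRect(pts)).round(1).tolist()))
    return out
E
python3 - <<'E'
from h import *
for n,c in(("scene",(195,170,395,320,4)),("top",(255,135,435,255,4))):
    s=env.snapshot(n); crop(s,*c,f"pics/{n}c.png")
    for col in("blue","yellow"):
        for b in blobs(s,col): print(n,col,*b)
E
```

```text
scene blue 44 [477.4 137.9] [[470.6000061035156, 140.3000030517578], [482.79998779296875, 132.89999389648438], [484.29998779296875, 135.39999389648438], [472.1000061035156, 142.8000030517578]]
scene blue 339 [333.4 196.9] [[310.29998779296875, 187.60000610351562], [317.70001220703125, 176.3000030517578], [360.8999938964844, 204.60000610351562], [353.5, 215.89999389648438]]
scene blue 1464 [288.3 250.2] [[241.10000610351562, 255.3000030517578], [306.1000061035156, 208.1999969482422], [327.6000061035156, 238.0], [262.6000061035156, 285.1000061035156]]
scene blue 1459 [178.1 321.7] [[146.8000030517578, 321.70001220703125], [164.60000610351562, 291.6000061035156], [218.39999389648438, 323.3999938964844], [200.60000610351562, 353.5]]
scene yellow 249 [263.6 249.3] [[248.10000610351562, 238.39999389648438], [258.6000061035156, 230.6999969482422], [280.70001220703125, 260.8999938964844], [270.20001220703125, 268.6000061035156]]
scene yellow 347 [199.2 325.5] [[184.5, 330.5], [204.5, 310.5], [215.0, 321.0], [195.0, 341.0]]
top blue 1435 [455.6 164.7] [[424.79998779296875, 151.0], [448.100006
[... 630 characters left out ...]
 [85.0, 218.0]]
top blue 55 [ 76.9 217.2] [[72.0999984741211, 215.3000030517578], [79.5999984741211, 212.8000030517578], [81.69999694824219, 219.10000610351562], [74.19999694824219, 221.60000610351562]]
top blue 49 [ 66.4 220.9] [[62.0, 219.0], [68.9000015258789, 216.6999969482422], [70.9000015258789, 222.6999969482422], [64.0, 225.0]]
top yellow 110 [443.6 142.8] [[431.6000061035156, 149.1999969482422], [451.0, 133.5], [454.20001220703125, 137.39999389648438], [434.79998779296875, 153.1999969482422]]
top yellow 285 [380.9 168.9] [[368.3999938964844, 157.8000030517578], [378.3999938964844, 152.8000030517578], [392.20001220703125, 180.39999389648438], [382.20001220703125, 185.39999389648438]]
```

View pics/scenec.png

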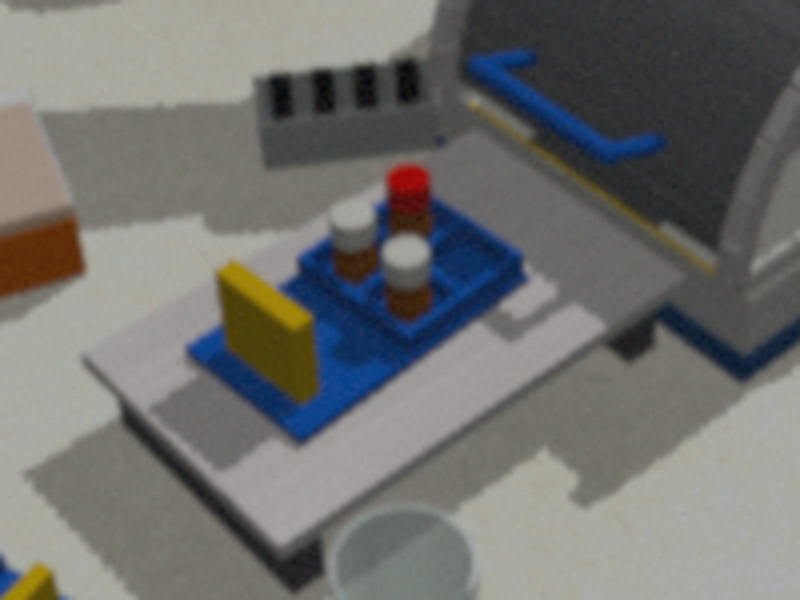

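View pics/topc.png

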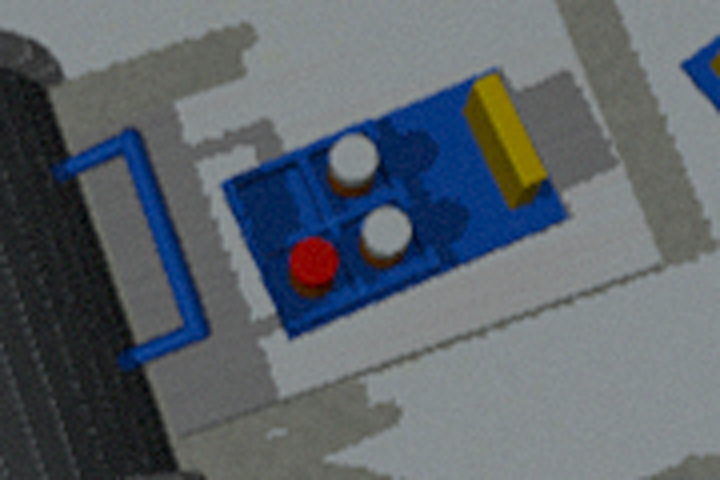

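Run:
```python
from h import *
S=env.snapshot("scene");T=env.snapshot("top")
sp=lambda x,y:(x/4+195-.375,y/4+170-.375); tp=lambda x,y:(x/4+255-.375,y/4+135-.375)
P={}
for n,a,b in[("barNear",(487,66),(202,330)),("barFar",(610,152),(130,138)),
 ("hRearFar",(303,330),(497,72)),("hRearNear",(220,272),(547,178)),
 ("wallFrontFar",(522,262),(225,185)),("wallFrontNear",(425,192),(290,332)),
 ("baseRearNear",(190,350),(567,215)),("red",(408,174),(314,256)),("whiteF",(406,248),(354,155)),("whiteN",(352,212),(386,230)),
 ("shelfRearNear",(88,358),(663,264))]:
    P[n],e=tri(S,sp(*a),T,tp(*b)); print(n,P[n].round(1),round(e,1))
ang=lambda a,b:np.degrees(np.arctan2(*(P[b]-P[a])[1::-1]))
print("bar len",np.linalg.norm(P["barNear"]-P["barFar"]),"dir",ang("barNear","barFar"),"handle",ang("hRearNear","hRearFar"),"wall",ang("wallFrontNear","wallFrontFar"))
b=(P["barNear"]+P["barFar"])/2;print("bar mid",b)
# carrier side edge near: in top view, wall line z=75 from front near to...
a1,a2=plane(T,tp(225,185),73),plane(T,tp(290,335),73);print("width",np.linalg.norm(a1-a2))
e=[plane(T,tp(*p),54) for p in((180,435),(663,264))];print("shelf edge dir",np.degrees(np.arctan2(*(e[1]-e[0])[1::-1])),np.round(e,1))
y=[plane(S,sp(*p),60) for p in((470,97),(712,268))];print("yellow line",np.round(y,1),np.degrees(np.arctan2(*(y[1]-y[0])[1::-1])))
```

```text
barNear [490.7 -54.1 133.7] 6.7
barFar [587.4 -30.8 134.8] 1.5
hRearFar [ 609.1 -214.6  113.6] 4.9
hRearNear [ 551.8 -233.3  112.6] 2.7
wallFrontFar [575.9 -75.2  68.5] 0.2
wallFrontNear [496.9 -97.4  66.2] 7.2
baseRearNear [ 543.5 -251.5   59.2] 1.3
red [ 524.9 -115.5  108.1] 0.3
whiteF [ 574.7 -141.   106.6] 0.1
whiteN [ 535.  -152.7  105. ] 0.3
shelfRearNear [ 514.3 -298.6   50.2] 3.6
bar len 99.4352198862459 dir 13.510578937915348 handle 18.026236600277883 wall 15.717335118020879
bar mid [539.05799487 -42.44649178 134.28332519]
width 85.62613309119178
shelf edge dir -76.40502687242704 [[ 450.1  -39.2   54. ]
 [ 513.1 -299.4   54. ]]
yellow line [[427.3 -29.5  60. ]
 [620.4  15.9  60. ]] 13.252831143628692
```

The shelf carrier measures 86–90 mm wide with its nose about 138 mm ahead of the handle, so it is the 160 mm one. The checks agree: bar length 99 mm and height 134, handle top 113. The analyser origin is about (531,-10) with yaw 103.4°, and the carrier yaw is about 107°. First I'll travel to above the bar.

```bash
python3 -m jog '[[-3,-2,-5,0,140],[-8,-5.5,-8,0,140],[-13,-9,-8,0,140],[-18,-12.6,-8,0,140],[-23,-16.2,-8,0,140]]'; python3 -m jog '[[-4.8,-3.4,0,0,140],[-9.6,-6.8,0,0,140],[-14.4,-10.2,0,0,140],[-19.2,-13.6,0,0,140],[-24,-17,0,0,140]]'; python3 -m jog '[[0,0,0,0.18,140],[0,0,0,0.36,140],[0,0,0,0.54,140],[0,0,0,0.72,140],[0,0,0,0.9,140]]';  python3 -m jog '[[0,0,0,0.18,140],[0,0,0,0.36,140],[0,0,0,0.54,140],[0,0,0,0.72,140],[0,0,0,0.9,140]]'; python3 -m jog '[[0,0,0,0.18,140],[0,0,0,0.36,140],[0,0,0,0.54,140],[0,0,0,0.72,140],[0,0,0,0.74,140]]'
```

```text
clock: 0.92
tool_pos: [345.0, 255.4, 484.9]
orientation: [3.141, 0.001, 2.773]
force: [1.2, 0.8, 0.6]
width: 0.455
grip_force: 0.0
clock: 1.55
tool_pos: [507.7, 10.1, 484.8]
orientation: [3.141, 0.0, 2.772]
force: [0.6, 0.4, 0.2]
width: 0.449
grip_force: 0.0
clock: 2.17
tool_pos: [507.0, 12.0, 484.6]
orientation: [-3.141, -0.0, 1.867]
force: [-0.5, 0.3, -0.2]
width: 0.45
grip_force: 0.0
clock: 2.8
tool_pos: [507.0, 12.0, 484.6]
orientation: [-3.141, 0.0, 0.967]
force: [-0.4, -0.1, 1.0]
width: 0.449
grip_force: 0.0
clock: 3.42
tool_pos: [507.0, 12.0, 484.6]
orientation: [-3.142, 0.0, 0.234]
force: [0.3, -0.2, -0.2]
width: 0.451
grip_force: 0.0
```

```bash
python3 -m jog '[[1.85,5.5,0,0,172],[1.85,6.0,-0,0,172],[1.85,6.1,5,0,172],[1.85,6.1,10,0,172],[1.85,6.1,10,0,172]]'
python3 - <<'E'
from h import *
s=env.snapshot("scene");crop(s,230,40,430,190,4,"pics/a.png");print(env.state()["tool_pos"])
E
```

```text
clock: 4.05
tool_pos: [537.4, -42.7, 380.9]
orientation: [-3.139, 0.008, 0.235]
force: [0.1, -0.6, 0.7]
width: 0.323
grip_force: 0.0
[538.35200715 -42.75517338 384.16451462]
```

View pics/a.png

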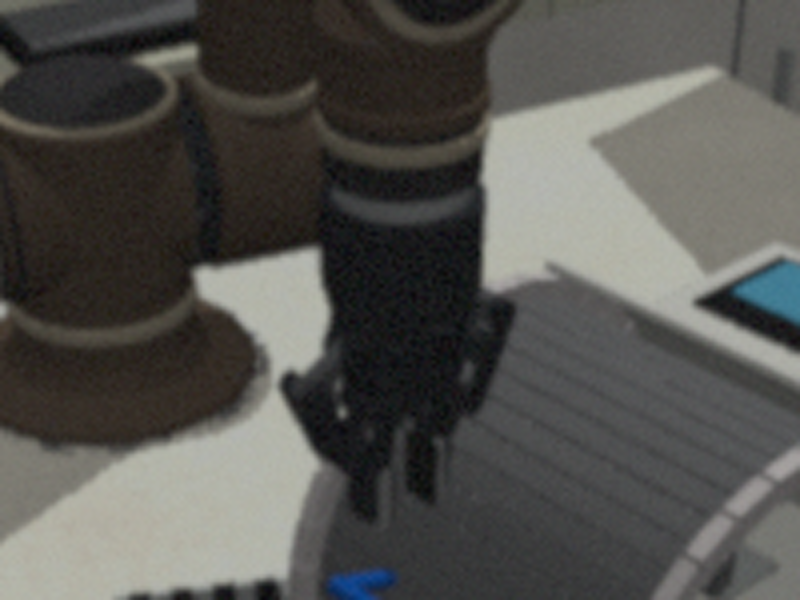

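The gripper is above the bar, with its fingers spread along the analyser x and the bar's end visible at crop (360,580). I'll descend and close.

```bash
python3 -m jog '[[0,0,4,0,172],[0,0,7.5,0,172],[0,0,9.6,0,172],[0,0,9.7,0,172],[0,0,9.7,0,172]]'; python3 -m jog '[[0,0,0,0,255],[0,0,0,0,255],[0,0,0,0,255],[0,0,0,0,255],[0,0,0,0,255]]'
```

```text
clock: 4.72
tool_pos: [540.1, -43.0, 290.4]
orientation: [3.14, -0.004, 0.233]
force: [0.0, -0.8, 0.3]
width: 0.326
grip_force: 0.0
clock: 5.35
tool_pos: [539.7, -42.8, 290.0]
orientation: [3.141, -0.004, 0.233]
force: [-0.1, 0.8, 5.4]
width: 0.117
grip_force: 58.5
```

```bash
python3 -m jog '[[0,-0.7,-1.7,0,255],[0,-1.6,-3.3,0,255],[0,-2.65,-4.85,0,255],[0,-3.8,-6.3,0,255],[0,-3.8,-6.3,0,255]]'
```

```text
clock: 5.98
tool_pos: [530.7, -6.1, 353.2]
orientation: [3.138, -0.003, 0.233]
force: [3.3, -7.0, 4.4]
width: 0.114
grip_force: 59.5
```

```bash
python3 -m jog '[[0,-1.33,-1.29,0,255],[0,-2.78,-2.44,0,255],[0,-4.33,-3.44,0,255],[0,-5.98,-4.28,0,255],[0,-7.7,-4.95,0,255]]'; python3 -m jog '[[0,-1.78,-0.5,0,255],[0,-3.6,-0.82,0,255],[0,-5.45,-0.95,0,255],[0,-7.3,-0.9,0,255],[0,-7.3,-0.9,0,255]]'
```

```text
clock: 6.6
tool_pos: [512.5, 67.7, 403.5]
orientation: [3.136, -0.004, 0.231]
force: [-1.4, -8.9, 13.8]
width: 0.112
grip_force: 61.8
clock: 7.22
tool_pos: [498.1, 128.1, 411.4]
orientation: [-3.131, -0.002, 0.25]
force: [-4.3, 0.3, 13.8]
width: 0.112
grip_force: 65.3
```

```bash
python3 -m jog '[[0,-0.9,0.1,0,255],[0,-1.8,0.24,0,255],[0,-2.7,0.42,0,255],[0,-3.5,0.64,0,255],[0,-3.5,0.64,0,255]]'
```

```text
clock: 7.85
tool_pos: [494.1, 142.7, 409.4]
orientation: [-3.115, -0.007, 0.275]
force: [-13.6, 1.4, 35.0]
width: 0.113
grip_force: 69.8
```

Run:
```python
from h import *
t=env.state();print({k:np.round(v,2).tolist() for k,v in t.items()})
s=env.snapshot("scene");cv2.imwrite("pics/b.png",cv2.resize(s["image"][20:260,200:520,::-1],None,fx=2.5,fy=2.5))
```

```text
{'clock': 7.85, 'qpos': [0.27, 0.1, -0.06, 1.41, 0.03, 3.14], 'qvel': [-0.0, -0.0, -0.0, 0.0, 0.0, 0.0], 'effort': [-2.59, -22.61, 24.27, -5.14, -1.55, -0.31], 'tool_pos': [494.1, 142.68, 409.41], 'orientation': [-3.11, -0.01, 0.28], 'force': [-13.56, 1.44, 35.0], 'wrist_torque': [0.39, 2.55, -0.21], 'grip_force': 69.77, 'width': 0.11}
```

View pics/b.png

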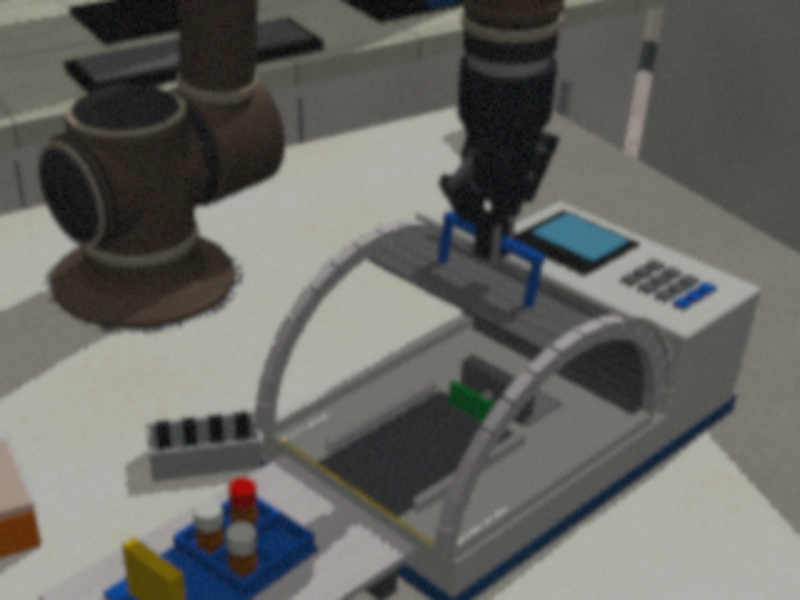

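The last joint has reached its limit: q6 = 3.14 at this yaw. The shutter is at about 1.3, past its balance point. I'll back off, let go, and push the bar on with the fingers if it needs it.

```bash
python3 -m jog '[[0,1.0,-0.2,0,255],[0,2.2,-0.35,0,255],[0,3.0,-0.5,0,255],[0,3.5,-0.64,0,255],[0,3.5,-0.64,0,255]]'; python3 -m jog '[[0,0,0,0,150],[0,0,0,0,150],[0,0,-3,0,150],[0,0,-7,0,150],[0,0,-8,0,150]]'
python3 - <<'E'
from h import *
for n in("scene","top"):
  s=env.snapshot(n)
  for b in blobs(s,"blue",100): print(n,*b)
print(env.state()["qpos"].round(2))
E
```

```text
clock: 8.52
tool_pos: [504.1, 108.0, 409.7]
orientation: [-3.117, 0.001, 0.273]
force: [-6.1, -0.3, 8.6]
width: 0.114
grip_force: 68.0
clock: 9.15
tool_pos: [505.9, 106.6, 490.8]
orientation: [-3.119, -0.003, 0.275]
force: [0.5, -0.8, 0.5]
width: 0.411
grip_force: 0.0
scene 243 [401.2 118.8] [[373.1000061035156, 122.69999694824219], [381.8999938964844, 103.0], [422.5, 121.0], [413.70001220703125, 140.6999969482422]]
scene 1451 [288.1 250.1] [[241.1999969482422, 255.60000610351562], [305.0, 208.3000030517578], [327.0, 238.10000610351562], [263.20001220703125, 285.29998779296875]]
scene 1456 [178.  321.7] [[146.6999969482422, 322.0], [164.0, 291.79998779296875], [218.60000610351562, 323.0], [201.3000030517578, 353.20001220703125]]
top 1437 [455.5 164.7] [[424.79998779296875, 151.0], [448.20001220703125, 131.1999969482422], [483.6000061035156, 172.89999389648438], [460.20001220703125, 192.8000030517578]]
top 2230 [350.3 186.7] [[309.70001220703125, 180.39999389648438], [379.29998779296875, 150.1999969482422], [396.20001220703125, 189.10000610351562], [326.6000061035156, 219.3000030517578]]
top 334 [171.2 228.8] [[160.39999389648438, 205.1999969482422], [167.3000030517578, 203.10000610351562], [181.60000610351562, 250.8000030517578], [174.8000030517578, 252.89999389648438]]
[0.2  0.13 0.15 1.59 0.02 3.07]
```

```bash
python3 -m jog '[[0,0,0,0.04,172],[0,0,0,0.04,172],[0,0,0,0.04,172]]'
python3 - <<'E'
from h import *
T=env.snapshot("top");S=env.snapshot("scene")
o=np.array([531.2,-9.5]);ax=np.array([-.232,.973])
for z in(240,248): 
  p=plane(T,(171.2,228.8),z);print(z,p.round(1),"ax",(p[:2]-o)@ax)
for n,s in(("t",T),("s",S)):
  for b in blobs(s,"blue",100): print(n,b[0],b[1])
t=env.state();print(t["orientation"],t["qpos"].round(3),t["tool_pos"])
E
```

```text
clock: 9.62
tool_pos: [505.8, 106.6, 487.7]
orientation: [-3.119, 0.003, 0.236]
force: [0.1, -0.8, -0.4]
width: 0.323
grip_force: 0.0
240 [474.3 164.  240. ] ax 182.05814545509
248 [472.8 161.5 248. ] ax 179.95641239949322
t 1438 [455.5 164.7]
t 2236 [350.3 186.6]
t 341 [166.4 232.3]
s 267 [408.  117.7]
s 1458 [288.2 250.1]
s 1459 [178.  321.7]
[-3.11897541e+00  1.95383387e-03  2.35284863e-01] [0.202 0.128 0.146 1.592 0.023 3.109] [505.75050131 106.5858502  488.13728401]
```

The shutter is opening on by itself and is now near 1.5. Next I'll go above the handle.

```bash
python3 -m jog '[[0,5.8,0,0,145],[0,11.6,0,0,145],[-0.2,17.4,0,0,145],[-0.4,23.2,0,0,145],[-0.46,29,0,0,145]]'; python3 -m jog '[[0,4.5,0,-0.06,145],[0,4.5,5,-0.06,145],[0,4.5,10,-0.06,145],[0,4.5,14.5,-0.06,145],[0,4.5,14.5,-0.06,145]]'
python3 - <<'E'
from h import *
S=env.snapshot("scene");T=env.snapshot("top")
crop(S,190,130,390,280,4,"pics/c.png")
for n,s in(("t",T),("s",S)):
  for c in("blue","yellow"):
    for b in blobs(s,c,100): print(n,c,b[0],b[1])
t=env.state();print(t["orientation"],t["tool_pos"])
E
```

```text
clock: 10.35
tool_pos: [568.8, -178.3, 482.1]
orientation: [-3.119, 0.001, 0.235]
force: [1.2, 0.4, 0.7]
width: 0.427
grip_force: 0.0
clock: 10.98
tool_pos: [577.1, -216.7, 332.2]
orientation: [-3.114, 0.006, 0.295]
force: [0.8, -0.4, -0.0]
width: 0.436
grip_force: 0.0
t blue 1122 [332.9 189.2]
t blue 476 [164.6 223.1]
t yellow 124 [281.2 207.6]
s blue 264 [408.  117.6]
s blue 1459 [288.2 250.2]
s blue 1467 [178.2 321.7]
s yellow 386 [262.3 251.2]
s yellow 304 [198.6 326.4]
[-3.11940170e+00 -7.59358557e-04  2.95055896e-01] [ 578.49608796 -217.11128158  337.41026819]
```

View pics/c.png

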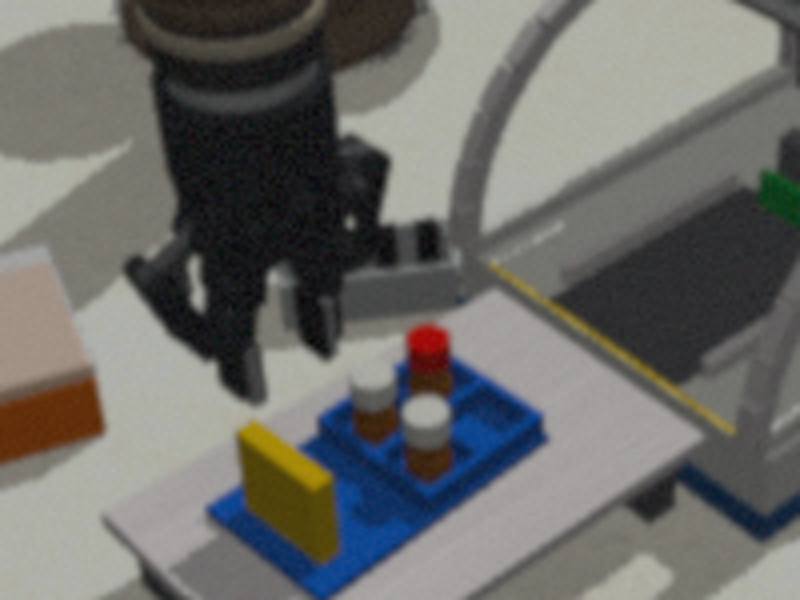

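The gripper is above the handle (crop 285,440) with its fingers straddling the plate along the carrier x. I'll descend and grip.

```bash
python3 -m jog '[[0,0.55,3,0,145],[0.1,0.55,6,0,145],[0.1,0.55,8.4,0,145],[0.1,0.55,8.7,0,145],[0.1,0.55,8.7,0,145]]'; python3 -m jog '[[0,0,0,0,190],[0,0,0,0,200],[0,0,0,0,255],[0,0,0,0,255],[0,0,0,0,255]]'
```

```text
clock: 11.7
tool_pos: [581.1, -220.4, 251.3]
orientation: [-3.121, -0.003, 0.295]
force: [-0.6, -0.6, 0.4]
width: 0.43
grip_force: 0.0
clock: 12.32
tool_pos: [580.8, -220.6, 250.6]
orientation: [-3.122, -0.002, 0.295]
force: [1.0, -1.0, 6.1]
width: 0.154
grip_force: 59.7
```

```bash
python3 -m jog '[[0,0,-0.3,0,255],[0,0,-0.6,0,255],[0,0,-0.9,0,255],[0,0,-1.2,0,255],[0,0,-1.2,0,255]]'
python3 - <<'E'
from h import *
S=env.snapshot("scene")
crop(S,215,190,345,290,6,"pics/d.png")
t=env.state();print(t["force"],t["wrist_torque"],t["tool_pos"])
E
```

```text
clock: 12.95
tool_pos: [580.5, -220.5, 261.2]
orientation: [-3.119, -0.0, 0.295]
force: [0.1, -1.0, -4.9]
width: 0.155
grip_force: 58.4
[ 0.12007052 -0.65848741 -5.22120674] [-0.34684499 -0.08612742  0.02460939] [ 580.40433194 -220.43691765  261.06752513]
```

View pics/d.png

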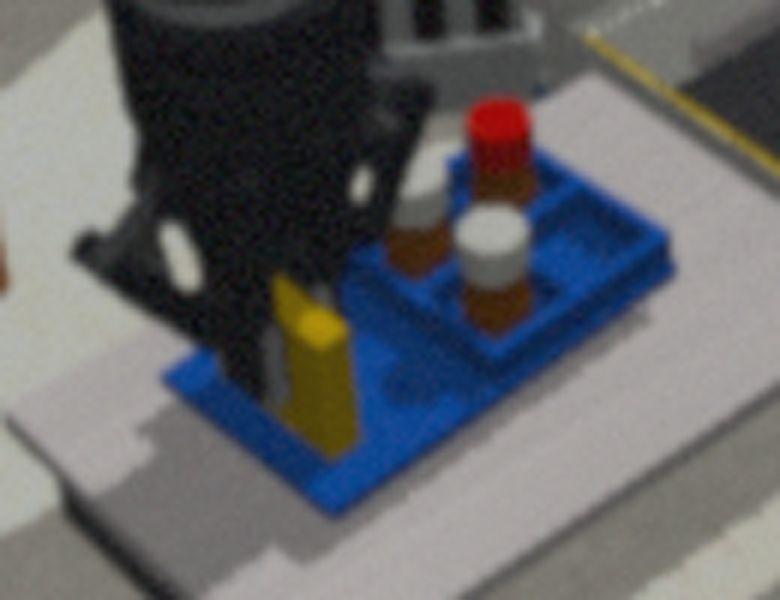

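The carrier is off the shelf with its nose slightly up, and the vials are upright. Next I'll refine the analyser centreline from the yellow line and the green pad.

Run:
```python
from h import *
o=np.array([531.2,-9.5]);ax=np.array([-.2317,.9728]);ay=np.array([-.9728,-.2317])
S=env.snapshot("scene");T=env.snapshot("top")
def comps(s,lo,hi,amin):
    m=cv2.inRange(cv2.cvtColor(s["image"],cv2.COLOR_RGB2HSV),np.array(lo),np.array(hi))
    n,l,st,ce=cv2.connectedComponentsWithStats(m)
    return [np.argwhere(l==i)[:,::-1].astype(float) for i in range(1,n) if st[i,4]>=amin]
loc=lambda p:np.round([(p[:2]-o)@ax,(p[:2]-o)@ay],1)
for n,s in(("s",S),("t",T)):
    for c in comps(s,(18,70,80),(34,255,255),12):
        a,b=c[c[:,0]==c[:,0].min()].mean(0),c[c[:,0]==c[:,0].max()].mean(0)
        if n=="t": a,b=c[c[:,1]==c[:,1].min()].mean(0),c[c[:,1]==c[:,1].max()].mean(0)
        print(n,"yel",len(c),a.round(1),b.round(1),loc(plane(s,a,60)),loc(plane(s,b,60)))
    for c in comps(s,(45,100,40),(85,255,255),8):
        box=cv2.boxPoints(cv2.minAreaRect(c.astype(np.float32)))
        print(n,"green",len(c),[(q.round(1).tolist(),loc(plane(s,q,88)).tolist(),loc(plane(s,q,64)).tolist()) for q in box])
    print(n,[(b[0],b[2]) for b in blobs(s,"blue",200)])
```

```text
s yel 180 [312. 196.] [373. 237.] [-0.9 99.7] [  3.8 -94. ]
s yel 218 [261.  239.5] [273.  258.4] [-178.5   59.5] [-193.3   -2.1]
s yel 330 [188.  327.5] [209.  322.3] [-407.9  -37.2] [-374.3  -52.3]
s green 155 [([377.1000061035156, 179.5], [131.6, 17.1], [156.5, 38.4]), ([382.1000061035156, 171.1999969482422], [164.8, 32.2], [190.9, 54.0]), ([397.1000061035156, 180.1999969482422], [164.2, -16.4], [190.2, 3.7]), ([392.1000061035156, 188.5], [131.7, -30.0], [156.7, -10.4])]
s [(np.int32(265), [[379.3999938964844, 120.19999694824219], [389.3999938964844, 100.19999694824219], [428.6000061035156, 119.80000305175781], [418.6000061035156, 139.8000030517578]]), (np.int32(1457), [[242.3000030517578, 252.10000610351562], [307.79998779296875, 205.0], [328.5, 233.8000030517578], [263.0, 280.8999938964844]]), (np.int32(1445), [[146.8000030517578, 321.79998779296875], [164.1999969482422, 291.70001220703125], [218.1999969482422, 323.0], [200.8000030517578, 353.1000061035156]])]
t yel 210 [266.5 164. ] [296.5 252. ] [  1.7 -96.4] [  1.5 101. ]
t green 83 [([199.8000030517578, 216.39999389648438], [161.1, -27.8], [165.8, -33.9]), ([203.10000610351562, 215.3000030517578], [154.2, -27.8], [158.8, -33.9]), ([212.89999389648438, 244.6999969482422], [152.5, 35.5], [157.0, 31.0]), ([209.60000610351562, 245.8000030517578], [159.3, 35.4], [163.9, 30.9])]
t [(np.int32(256), [[466.70001220703125, 185.0], [468.20001220703125, 157.0], [483.79998779296875, 157.8000030517578], [482.29998779296875, 185.8000030517578]]), (np.int32(1204), [[308.3999938964844, 178.39999389648438], [360.79998779296875, 157.5], [376.8999938964844, 197.6999969482422], [324.3999938964844, 218.60000610351562]]), (np.int32(474), [[150.89999389648438, 192.89999389648438], [169.0, 187.6999969482422], [187.6999969482422, 252.5], [169.6999969482422, 257.70001220703125]])]
```

```bash
python3 -m jog '[[0,0,-0.1,0.02,255],[0,0,-0.2,0.04,255],[0,0,-0.3,0.06,255],[0,0,-0.3,0.06,255],[0,0,-0.3,0.06,255]]'; python3 -m jog '[[0,-0.5,0.01,0,255],[-0.03,-1.4,0.03,0,255],[-0.05,-2.4,0.05,0,255],[-0.07,-3.3,0.07,0,255],[-0.07,-3.8,0.08,0,255]]'
python3 - <<'E'
from h import *
o=np.array([531.2,-9.5]);ax=np.array([-.2317,.9728]);ay=np.array([-.9728,-.2317])
for n in("scene","top"):
    s=env.snapshot(n)
    b=max((b for b in blobs(s,"blue",200) if 260<b[1][0]<345 and 150<b[1][1]<270),key=lambda b:b[0]);print(n,b[0],b[2])
    if n=="top":
        for q in b[2]:
            p=plane(s,q,88);print(((p[:2]-o)@ax).round(1),((p[:2]-o)@ay).round(1))
t=env.state();print(t["force"],t["wrist_torque"],t["tool_pos"],t["orientation"])
E
```

```text
clock: 13.72
tool_pos: [580.4, -220.5, 264.0]
orientation: [-3.119, 0.001, 0.235]
force: [-1.2, -0.4, -4.5]
width: 0.157
grip_force: 58.4
clock: 14.35
tool_pos: [570.7, -182.8, 264.2]
orientation: [-3.119, 0.001, 0.236]
force: [-0.3, -0.4, -5.7]
width: 0.155
grip_force: 58.5
scene 1421 [[258.20001220703125, 240.6999969482422], [325.79998779296875, 198.3000030517578], [344.0, 227.39999389648438], [276.29998779296875, 269.70001220703125]]
top 967 [[290.3999938964844, 180.60000610351562], [331.3999938964844, 166.3000030517578], [345.70001220703125, 207.3000030517578], [304.70001220703125, 221.5]]
-33.9 -37.7
-123.0 -38.5
-121.4 51.9
-34.0 51.9
[-0.1713892   0.90995761 -4.97352375] [-0.38012989 -0.14018873 -0.03439626] [ 570.75868918 -182.99236264  264.22476009] [-3.11900365e+00  1.04147093e-03  2.35726918e-01]
```

The carrier is square to the analyser but sits about 3.5 mm to the +y side. I'll correct that and cross the step.

```bash
python3 -m jog '[[0.1,-0.8,0.02,0,255],[0.2,-1.8,0.04,0,255],[0.3,-2.8,0.06,0,255],[0.35,-3.8,0.08,0,255],[0.35,-4.8,0.11,0,255]]';python3 -m jog '[[0,-1,0.02,0,255],[0,-2,0.04,0,255],[0,-3,0.06,0,255],[0,-4,0.08,0,255],[0,-4.5,0.1,0,255]]'
python3 - <<'E'
from h import *
o=np.array([531.2,-9.5]);ax=np.array([-.2317,.9728]);ay=np.array([-.9728,-.2317])
for n in("scene","top"):
    s=env.snapshot(n)
    b=max((b for b in blobs(s,"blue",200) if 240<b[1][0]<365 and 130<b[1][1]<270),key=lambda b:b[0]);print(n,b[0],b[1])
    if n=="top":
        for q in b[2]:
            p=plane(s,q,88);print(((p[:2]-o)@ax).round(1),((p[:2]-o)@ay).round(1))
    else: crop(s,260,150,420,270,5,"pics/e.png")
E
```

```text
clock: 15.08
tool_pos: [563.0, -135.4, 264.1]
orientation: [-3.119, 0.001, 0.235]
force: [1.0, 0.0, -4.7]
width: 0.157
grip_force: 58.6
clock: 15.7
tool_pos: [552.5, -91.7, 264.1]
orientation: [-3.119, 0.001, 0.235]
force: [0.7, -0.1, -5.2]
width: 0.156
grip_force: 58.6
scene 1209 [339.9 218.1]Traceback (most recent call last):
  File "<stdin>", line 5, in <module>
ValueError: max() iterable argument is empty
```

View pics/e.png

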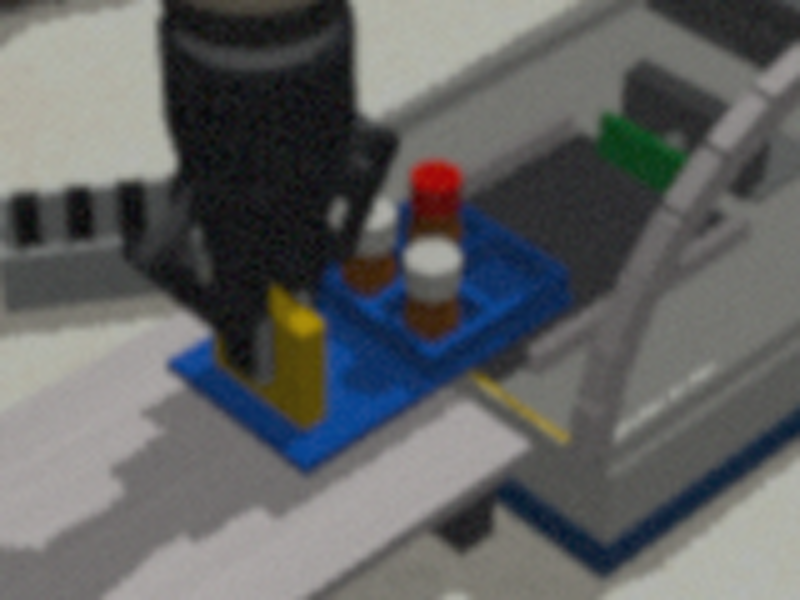

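The carrier's nose is over the stage, between the rails at about crop (560,290), and the vials are upright. One picture remains, so I'll check the lateral position by numbers.

```bash
cat > lat.py <<'E'
from h import *
o=np.array([531.2,-9.5]);ax=np.array([-.2317,.9728]);ay=np.array([-.9728,-.2317])
loc=lambda p:np.round([(p[:2]-o)@ax,(p[:2]-o)@ay],1).tolist()
s=env.snapshot("top")
h=cv2.cvtColor(s["image"],cv2.COLOR_RGB2HSV)
for nm,lo,hi in(("blue",(100,130,25),(128,255,255)),("green",(45,100,30),(85,255,255))):
    m=cv2.inRange(h,np.array(lo),np.array(hi));m[:,400:]=0;m[:,:150]=0
    n,l,st,ce=cv2.connectedComponentsWithStats(m)
    for i in range(1,n):
        if st[i,4]>40:
            b=cv2.boxPoints(cv2.minAreaRect(np.argwhere(l==i)[:,::-1].astype(np.float32)))
            print(nm,st[i,4],ce[i].round(),[loc(plane(s,q,88)) for q in b])
t=env.state();print(t["clock"],t["force"].round(1),t["tool_pos"].round(1),t["orientation"].round(3))
E
python3 lat.py
```

```text
blue 212 [254. 200.] [[78.5, -2.7], [50.4, -54.3], [27.7, -40.6], [56.0, 10.7]]
blue 561 [165. 224.] [[242.2, -107.3], [204.6, -105.9], [203.7, 33.7], [240.2, 32.0]]
green 102 [206. 230.] [[161.1, -27.2], [153.0, -27.1], [151.3, 35.5], [159.3, 35.4]]
15.85 [-0.2 -0.5 -4.9] [552.6 -92.2 264.1] [-3.119e+00  1.000e-03  2.350e-01]
```

```bash
python3 -m jog '[[0,-0.8,0.02,0,255],[0,-1.8,0.04,0,255],[0,-2.8,0.06,0,255],[0,-3.8,0.08,0,255],[0,-4.6,0.1,0,255]]';python3 -m jog '[[0,-0.8,0.02,0,255],[0,-1.6,0.04,0,255],[0,-2.4,0.15,0,255],[0,-2.8,0.35,0,255],[0,-2.8,0.55,0,255]]'; python3 lat.py
```

```text
clock: 16.48
tool_pos: [541.7, -46.9, 264.1]
orientation: [-3.119, 0.001, 0.235]
force: [-0.8, 0.0, -5.0]
width: 0.152
grip_force: 58.7
clock: 17.1
tool_pos: [535.3, -20.1, 259.1]
orientation: [-3.119, 0.001, 0.235]
force: [0.8, 0.5, -4.4]
width: 0.159
grip_force: 58.7
blue 561 [165. 224.] [[242.2, -107.3], [204.6, -105.9], [203.7, 33.7], [240.2, 32.0]]
17.15 [-0.4  0.7 -5.6] [535.3 -20.2 258.8] [-3.119e+00  2.000e-03  2.350e-01]
```

```bash
python3 -m jog '[[0,-0.4,0.06,0,255],[0,-0.8,0.12,0,255],[0,-1.2,0.13,0,255],[0,-1.6,0.14,0,255],[0,-1.6,0.14,0,255]]';python3 -m jog '[[0,-0.2,0,0,255],[0,-0.4,0.01,0,255],[0,-0.6,0.01,0,255],[0,-0.8,0.02,0,255],[0,-0.8,0.02,0,255]]'
```

```text
clock: 17.77
tool_pos: [531.6, -4.4, 258.3]
orientation: [-3.119, 0.001, 0.235]
force: [-0.2, 0.3, -5.2]
width: 0.159
grip_force: 58.7
clock: 18.4
tool_pos: [529.8, 3.2, 258.2]
orientation: [-3.119, 0.001, 0.235]
force: [0.4, -0.2, -5.3]
width: 0.15
grip_force: 58.7
```

```bash
python3 -m jog '[[0,-0.2,0,0,255],[0,-0.4,0.01,0,255],[0,-0.4,0.01,0,255]]';python3 -m jog '[[0,-0.2,0,0,255],[0,-0.4,0.01,0,255],[0,-0.4,0.01,0,255]]';python3 -m jog '[[0,-0.2,0,0,255],[0,-0.4,0.01,0,255],[0,-0.4,0.01,0,255]]'
```

```text
clock: 18.77
tool_pos: [528.9, 6.9, 258.3]
orientation: [-3.12, 0.001, 0.235]
force: [0.8, -2.6, -6.3]
width: 0.157
grip_force: 58.8
clock: 19.15
tool_pos: [527.9, 11.1, 258.2]
orientation: [-3.119, 0.001, 0.235]
force: [1.5, -2.1, -5.2]
width: 0.15
grip_force: 58.7
clock: 19.52
tool_pos: [526.9, 14.9, 258.2]
orientation: [-3.119, 0.001, 0.235]
force: [1.0, -3.0, -5.1]
width: 0.155
grip_force: 58.7
```

```bash
python3 -m jog '[[0,-0.1,0,0,255],[0,-0.2,0,0,255],[0,-0.2,0,0,255]]';python3 -m jog '[[0,-0.1,0,0,255],[0,-0.2,0,0,255],[0,-0.2,0,0,255]]'
```

```text
clock: 19.9
tool_pos: [526.8, 15.8, 258.7]
orientation: [-3.123, 0.001, 0.234]
force: [0.3, -9.9, -2.5]
width: 0.155
grip_force: 59.3
clock: 20.27
tool_pos: [526.7, 16.6, 259.3]
orientation: [-3.127, 0.0, 0.233]
force: [2.1, -16.3, -0.9]
width: 0.158
grip_force: 59.9
```

```bash
python3 -m jog '[[0,0.1,0,0,255],[0,0.2,0.05,0,255],[0,0.2,0.1,0,255],[0,0.2,0.15,0,255],[0,0.2,0.15,0,255]]'
```

```text
clock: 20.9
tool_pos: [527.0, 15.7, 257.6]
orientation: [-3.123, -0.0, 0.234]
force: [2.1, -10.4, -1.0]
width: 0.156
grip_force: 59.9
```

```bash
python3 -m jog '[[0,0,0.05,0,255],[0,0,0.1,0,255],[0,0,0.1,0,255]]'; python3 -m jog '[[0,0,0,0,230],[0,0,0,0,210],[0,0,0,0,190],[0,0,0,0,170],[0,0,0,0,160]]'
```

```text
clock: 21.28
tool_pos: [527.1, 15.7, 256.7]
orientation: [-3.123, -0.0, 0.234]
force: [1.0, -10.4, 0.0]
width: 0.156
grip_force: 59.7
clock: 21.9
tool_pos: [526.5, 17.0, 255.9]
orientation: [-3.118, 0.001, 0.235]
force: [0.2, -0.3, -0.6]
width: 0.374
grip_force: 0.0
```

```bash
python3 -m jog '[[0,-0.2,0,0,160],[0,-0.4,0.01,0,160],[0,-0.6,0.01,0,160],[0,-0.75,0.02,0,160],[0,-0.75,0.02,0,160]]'; python3 -m jog '[[0,-0.1,0,0,160],[0,-0.2,0,0,160],[0,-0.2,0,0,160]]'; python3 -m jog '[[0,-0.1,0,0,160],[0,-0.2,0,0,160],[0,-0.2,0,0,160]]'
```

```text
clock: 22.52
tool_pos: [524.8, 23.8, 255.7]
orientation: [-3.12, 0.001, 0.235]
force: [0.5, -3.9, 0.2]
width: 0.372
grip_force: 1.4
clock: 22.9
tool_pos: [524.6, 24.7, 255.7]
orientation: [-3.124, 0.001, 0.234]
force: [2.4, -9.1, -2.0]
width: 0.372
grip_force: 4.9
clock: 23.28
tool_pos: [524.5, 25.6, 256.1]
orientation: [-3.128, 0.001, 0.233]
force: [3.5, -16.1, 0.5]
width: 0.372
grip_force: 8.1
```

```bash
python3 -m jog '[[0,0.5,0,0,160],[0,1.2,0,0,160],[0,1.2,-1,0,160],[0,1.2,-4,0,160],[0,1.2,-8,0,160]]'; python3 -m jog '[[0,0,-5,0,160],[0,0,-10,0,160],[0,5,-12,0,160],[0,11,-12,0,160],[0,17,-12,0,160]]'; python3 -m jog '[[0,5,0,0,160],[0,10,0,0,160],[0,10,0,0,160]]'
python3 - <<'E'
from h import *
S=env.snapshot("scene");T=env.snapshot("top")
a=cv2.resize(S["image"][130:250,290:450,::-1],None,fx=3.6,fy=3.6,interpolation=2)[:300]
a=cv2.resize(S["image"][135:255,290:450,::-1],(400,300),interpolation=2)
b=cv2.resize(T["image"][150:270,150:310,::-1],(400,300),interpolation=2)
c=cv2.resize(S["image"][:,:,::-1],(400,250));d=cv2.resize(T["image"][:,:,::-1],(400,250))
cv2.imwrite("pics/f.png",np.vstack([np.hstack([a,b]),np.hstack([c,d])]))
E
python3 lat.py
```

```text
clock: 23.9
tool_pos: [526.7, 14.8, 336.2]
orientation: [-3.118, 0.003, 0.235]
force: [-0.2, -0.7, 0.9]
width: 0.37
grip_force: 0.0
clock: 24.52
tool_pos: [567.6, -154.4, 453.0]
orientation: [-3.119, -0.001, 0.236]
force: [1.3, 0.0, -0.7]
width: 0.371
grip_force: 0.0
clock: 24.9
tool_pos: [591.1, -253.4, 448.4]
orientation: [-3.118, 0.002, 0.231]
force: [-1.0, 0.4, 0.3]
width: 0.372
grip_force: 0.0
blue 2530 [242. 220.] [[162.9, -40.1], [7.5, -41.8], [6.5, 50.0], [158.9, 50.6]]
blue 554 [165. 223.] [[242.1, -107.3], [204.6, -105.9], [203.7, 33.7], [240.1, 32.1]]
25.05 [-0.2 -0.3  0.3] [ 590.6 -250.   449.8] [-3.119e+00  1.000e-03  2.350e-01]
```

View pics/f.png

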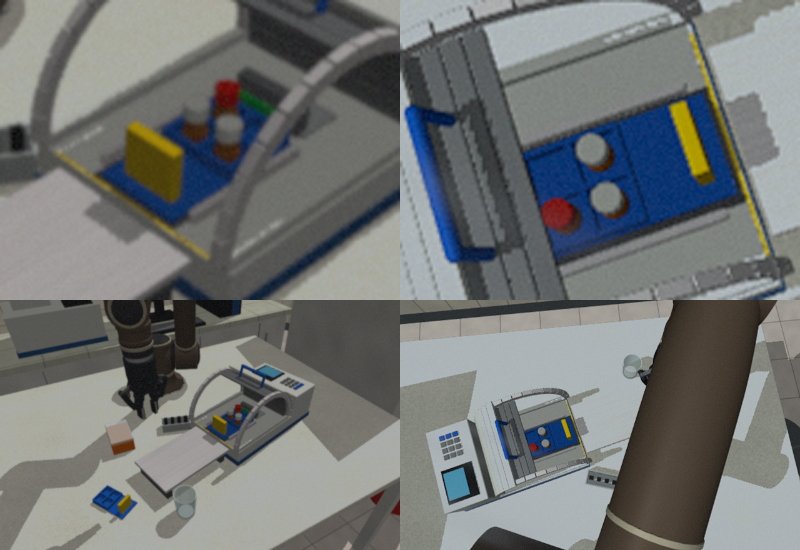

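The shutter is fully open and the carrier lies flat between the rails against the pad. The vials are upright, the bystanders haven't moved, and the arm is clear.

```bash
python3 -c "
from plant import env
print(env.close_job())"
```

```text
the job is handed in; nothing more can be done
None
```

I handed the job in at about 25 s: the shutter stays open by itself, the carrier is flat on the stage and pressed against the pad's stop with about 16 N, the vials are upright, and the beaker, tip box and rack were not touched; no verdict was returned.

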